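# Clear the drawer and lay the sprocket between mug and mirror

## Task

First push the organiser's open top drawer fully home, so that there is room in front of it. Then take the sprocket off the sloping rack and set it down gently (no dropping) on the plank, flat with its hub up, centred exactly midway between the mug of bolts and the foot of the mirror. Leave the mug, the mirror and everything else standing where they are.

Things in the scene. Friction and masses are not known exactly. Their poses are not given: they have to be found in the camera images.
- organiser: Grey plastic two-drawer parts organiser, fixed, 180 deep (x) x 200 wide (y) x 150 mm high. Origin: centre of its underside; x points from its front to its back, away from the robot; the front face with the drawers is 90 mm from the origin on the -x side.
- organiser_drawer0 (a joint): Slide of the organiser's top drawer, in m: 0 is fully home (shut), positive is how far it stands out from the organiser, towards the robot. It stays where it is left; the lower drawer is shut.
- organiser_drawer0_handle (a point): Middle of the black bar handle (bar lies level across the drawer front, 35 mm out from the drawer's front face); it travels with the drawer.
- rack: Blue sloping rack, fixed: a 170 x 170 mm deck on steel legs that rises away from the robot at 28 degrees, with a lip 17 mm high along its low edge. Origin: on the table below the middle of the deck, whose top face is there 70 mm above the table; x points level, uphill; y lies level across the deck.
- sprocket: Loose steel sprocket, about 130 mm across the teeth and 8 mm thick, with a round dark hub of 50 mm diameter standing on it, total height 42 mm, 0.4 to 0.8 kg. Origin: centre of the flat underside; z points along its axis out of the hub. At the start it lies on the sloping deck, hub outwards, so its axis leans 28 degrees.
- mug: White ceramic mug full of bolts, loose, 82 mm diameter, 92 mm high, handle towards its own +y reaching 69 mm from the axis. Origin: centre of its underside, on the mug's axis. It stands in front of the organiser, on the other side of the drawer from the mirror.
- mirror: Round mirror (96 mm diameter) on a black stem, on a round dark steel foot of 90 mm diameter and 14 mm high; loose, 188 mm high in all. Origin: centre of the underside of the foot. The mug and mirror origins are 340 mm apart; which is left or right varies.
- bulb: Spare headlight bulb standing on its metal base, 44 mm diameter, 71 mm high; origin: centre of its underside. Leave alone.
- lube_can: Yellow and red spray can, 52 mm diameter, 170 mm high; origin: centre of its underside. Leave alone.
- oil_bottle: Blue oil bottle, 70 mm diameter, 210 mm high; origin: centre of its underside. Leave alone.
- spanner: Steel spanner lying flat, 170 mm long along its x; origin: under its middle. Leave alone.
- filter: White oil filter canister, 66 mm diameter, 75 mm high, upright; origin: centre of its underside. Leave alone.
Things that resemble listed ones, but are neither listed nor needed, are in the scene too. Several things look just like the mug: the one meant starts farthest to the robot's right. Several things have the shape of the sprocket; the one meant has the colours described above.

How it is judged:
By the outcome, as a careful person would: the job done as asked, in the order asked, and still so for the second after the job is handed in, with the robot touching nothing.
It also fails if it takes over 59 s, if anything falls off the work surface, if the arm or the gripper's body presses on something with over 40 N, if the wrist force passes 120 N, or if a joint passes its speed limit or range.

## Robot

A 7-joint arm with a two-finger parallel gripper is mounted at the origin on the work surface. World frame = base frame: x ahead of the robot, y to its left, z up, the work surface at z = 0. Lengths are in m, angles in rad, forces in N, time in s.
With the tool pointing down it reaches from about 0.35 to 0.9 m from the base axis. Payload 8.1 kg.
Tool frame: the origin (TCP) lies midway between the tips of the shut fingers; the grasp point (between the pads) lies 19 mm behind it; z points along the fingers, y is the line along which they close (so a half turn about z gives the same grasp; the last joint's range is limited). The gripper opens to 92 mm and grips with 3 to 60 N. Pads are 19 mm wide; open, the fingers measure 130 mm over their backs; the gripper's body (75 mm by 190 mm) begins 47 mm behind the grasp point.
Start: joints at [1.093, 0.434, 0.025, 1.573, -0.012, 1.134, -0.075], TCP at [0.229, -0.582, 0.227] pointing down, gripper open.
Joint ranges: [-2.62, 2.62], [-0.44, 2.09], [-1.27, 1.32], [0.08, 2.57], [-1.32, 4.46], [0.12, 2], [-2.74, 2.74]. Speed limits (rad/s): [2.22, 2.22, 3.01, 3.01, 3.14, 3.14, 3.14].

## Interface

Orientations are given as a unit quaternion [x, y, z, w].
In Python, from workcell import manip gives the robot as it stands.
- The arm moves only by the tool move_arm, never from a script. Its argument "targets" is a list of rows, each a list of 2 entries, a list of its own where there are three numbers: the shift along the world's x, y, z in cm, then the turn, a rotation vector about the world's x, y, z in rad. A call has 1 to 12 rows; each row is the pose to reach, as a shift and turn from the pose commanded when the call began; what a row does not reach only later rows make up. A row lasts 1/10 s, in which the tool goes at most 50 mm and 8.59 degrees, less where a joint would pass 70% of its speed; a pose out of reach is approached as far as the arm can. A call with a gripper value outside its range is refused whole. "claw" is the opening, from -1 (shut) to 1 (fully open), set as the call begins (left out, the last holds). The fingers move at their own pace and stop on an object; the grip force is fixed at half the most. Time passes only in rows, so rows that repeat a pose let the fingers close. It gives the time, the measured TCP pose, the force, the opening and the grip force at its end, in the units of the state.
- manip.get_obs(): the state, without advancing time (a new reading comes with each control period).
- manip.snapshot(name): name is "scene" or "top" or "wrist"; returns a dict with "pixels" (480x640x3 uint8, red, green, blue), "mtx" (3x3 intrinsics, pixels), "k1" (the pictures are not rectified: a ray, as slopes to the right and down, at radius r is drawn at 1 + k1 r^2 times it, then the intrinsics apply), "rvec" (rotation vector, rad) and "tvec" (3), from world to camera coordinates, as OpenCV has them. Camera axes: x right, y down, z forward; pixel columns grow to the right and rows downward; lengths in m; the calibration is good to about 2 mm. A picture is of the moment at which its call begins. There is no depth.
- manip.finish_job(): hands the job in; it is judged then, once.
Trained networks look in a picture, given as the dict that the camera call returned (one of the last four; its "shot" number tells which), for a name from the list of things; names that differ only in an ending like _2 or _b are one class to them, and where a whole thing is asked for, a point or a joint stands for the part that bears it (a point fixed in the world has none). Each returns a list of dicts, best first, with "score" (0 to 1); they miss things now and then, are a little off and sometimes report something else, mostly with a low value. They report only what shows in the picture. A call takes as long as a camera call. They do not tell look-alikes from the thing itself.
- manip.look_for(picture, target): "at" ([x, y, z] in m, in world coordinates, good to about 4 mm: the middle of the surface that is visible of it).
- manip.mark_of(picture, target): "at" ([x, y, z] in m, in world coordinates, good to about 4 mm: a listed point, or the origin of a listed thing).
The state is a dict: "time": time; "joint_positions": joint angles; "joint_velocities": joint speeds; "joint_efforts": joint torques, N m; "position": TCP position; "tool_rot": TCP orientation; "contact_force": force on the tool from outside, world axes, zero at the start; "torque": the same for the moment, N m; "opening": opening from 0.0 (shut) to 1.0 (fully open); "grip_force": force on a finger pad.
Only numpy, scipy, OpenCV 4.12 (cv2) and the standard library are available. Lean on these libraries where they do the work, as an engineer would, in place of code of your own. Each camera call takes 0.05 s, during which the arm holds its last target. There are 200 camera calls.

## Working session

There is one attempt and no reset: what is moved stays moved. The work goes in short steps, Python scripts to look and compute and a tool call to move; the robot and the scene stay as the last step left them, time stands still between calls to the robot, and variables do not carry over. Pictures are saved under pics/ and viewed, at most 11 in all, crops included, and the job is handed in when it is done.

Besides the shell and the picture viewer there is one more tool, called after "Call:" by a JSON object that holds its "api" and its "payload". move_arm: Moves the arm, as the interface text tells. Its arguments: {"type":"object","properties":{"targets":{"type":"array"},"claw":{"type":"number"}},"required":["targets"]}

```bash
mkdir -p pics
cat > h.py <<'E'
import numpy as np, cv2
from workcell import manip
from scipy.spatial.transform import Rotation as R
def save(p,n): cv2.imwrite('pics/'+n+'.png',cv2.cvtColor(p['pixels'],cv2.COLOR_RGB2BGR))
def cam(p):
    M=R.from_rotvec(np.array(p['rvec']).ravel()).as_matrix(); return M,np.array(p['tvec']).ravel(),np.array(p['mtx'])
def proj(p,X):
    M,t,K=cam(p); c=M@np.array(X,float)+t; s=c[:2]/c[2]; s=s*(1+p['k1']*(s@s)); return K[:2,:2]@s+K[:2,2]
def ray(p,uv):
    M,t,K=cam(p); d=np.linalg.solve(K,[uv[0],uv[1],1.])[:2]; s=d.copy()
    for _ in range(20): s=d/(1+p['k1']*(s@s))
    v=M.T@np.array([s[0],s[1],1]); return -M.T@t, v/np.linalg.norm(v)
def tri(obs):
    A=np.zeros((3,3));b=np.zeros(3)
    for p,uv in obs:
        o,v=ray(p,uv);P=np.eye(3)-np.outer(v,v);A+=P;b+=P@o
    return np.linalg.solve(A,b)
def onz(p,uv,z):
    o,v=ray(p,uv); return o+v*(z-o[2])/v[2]
E
python3 - <<'E'
from h import *
S=manip.snapshot('scene');T=manip.snapshot('top')
save(S,'s0');save(T,'t0')
for n in ['organiser','organiser_drawer0_handle','rack','sprocket','mug','mirror','bulb','lube_can','oil_bottle','spanner','filter']:
  for nm,p in(('S',S),('T',T)):
    for d in manip.mark_of(p,n)[:4]: print(n,nm,np.round(d['at'],3),round(d['score'],2),np.round(proj(p,d['at'])))
o=manip.get_obs();print(o['time'],o['position'],o['tool_rot'])
E
```

```text
organiser S [0.768 0.144 0.003] 0.57 [427. 308.]
organiser T [ 0.769  0.144 -0.001] 0.63 [251. 126.]
organiser_drawer0_handle S [0.557 0.118 0.11 ] 0.77 [380. 236.]
organiser_drawer0_handle S [ 0.718 -0.128  0.001] 0.67 [333. 336.]
organiser_drawer0_handle S [0.769 0.142 0.003] 0.64 [427. 308.]
organiser_drawer0_handle T [0.558 0.123 0.114] 0.9 [253. 202.]
rack S [ 0.416 -0.298  0.002] 0.59 [229. 283.]
sprocket S [ 0.188 -0.332 -0.002] 0.83 [191. 237.]
sprocket S [ 0.419 -0.285  0.064] 0.7 [231. 268.]
sprocket S [ 0.683 -0.281 -0.004] 0.69 [276. 352.]
sprocket T [ 0.719 -0.126  0.001] 0.7 [359. 143.]
sprocket T [ 0.419 -0.288  0.068] 0.65 [434. 261.]
sprocket T [ 0.189 -0.336 -0.001] 0.65 [450. 355.]
mug S [ 0.685  0.42  -0.001] 0.85 [483. 252.]
mug S [0.521 0.286 0.001] 0.83 [416. 233.]
mug T [ 0.52   0.286 -0.001] 0.72 [194. 225.]
mug T [0.686 0.419 0.004] 0.58 [140. 159.]
mug T [ 0.387 -0.01  -0.005] 0.51 [315. 277.]
mug T [0.767 0.143 0.002] 0.31 [251. 126.]
mirror T [ 0.558 -0.049 -0.001] 0.77 [329. 208.]
mirror T [ 0.766  0.143 -0.003] 0.34 [251. 127.]
bulb S [0.333 0.371 0.001] 0.61 [403. 188.]
bulb T [ 0.331  0.367 -0.003] 0.6 [161. 303.]
bulb T [ 0.719 -0.126  0.002] 0.55 [358. 143.]
lube_can S [ 0.719 -0.128  0.001] 0.75 [333. 337.]
lube_can T [ 0.718 -0.13   0.002] 0.81 [360. 144.]
oil_bottle S [ 0.58  -0.482  0.004] 0.97 [190. 354.]
spanner S [ 0.384 -0.003  0.   ] 0.68 [313. 239.]
spanner S [ 0.416 -0.284  0.064] 0.31 [231. 267.]
spanner T [ 0.388 -0.009 -0.003] 0.65 [314. 276.]
filter S [ 0.679 -0.282 -0.003] 0.92 [275. 351.]
filter T [ 0.681 -0.282  0.001] 0.71 [421. 157.]
filter T [ 0.723 -0.127 -0.002] 0.61 [359. 142.]
1.2 [ 0.22877634 -0.58162182  0.22674094] [ 9.82498607e-01  1.86269931e-01 -1.83760522e-06  8.61150087e-06]
```

View pics/s0.png

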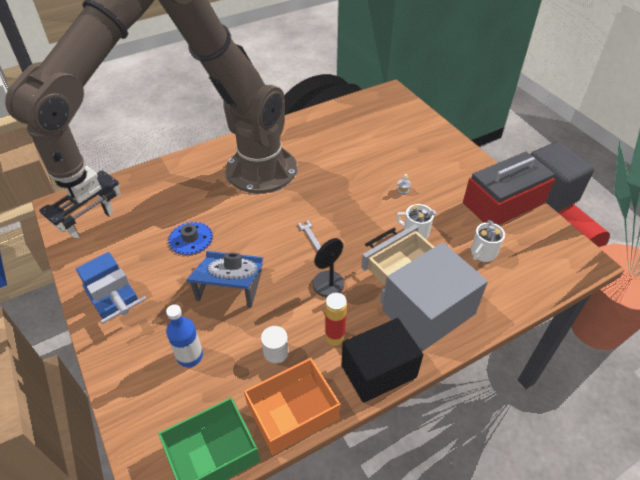

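View pics/t0.png

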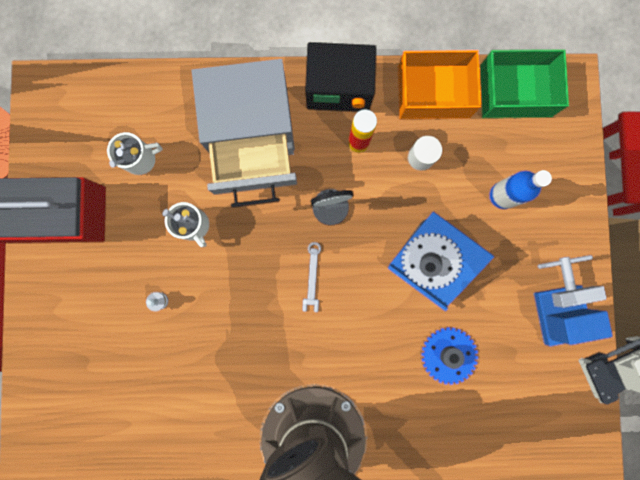

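The scene view, taken from behind the table, shows the rack at (228,275) and the mug candidates at (418,220) and (488,240). In the top view:
- **Mugs:** at (186,222) and (130,152). The right-most is (186,222), at y≈0.286.
- **Mirror:** at (330,208).
- **Sprocket shapes:** grey with a dark hub on the rack at (432,262), and blue on the table at (450,355). I choose the grey one on the rack.
- **Drawer:** open, with its handle at (253,200).

I'll check the choice in one close crop.

Run:
```python
import cv2,numpy as np
t=cv2.imread('pics/t0.png')[200:320,370:510];s=cv2.imread('pics/s0.png')[235:315,180:273]
a=cv2.resize(t,(400,343),interpolation=3);a=cv2.copyMakeBorder(a,0,1,0,0,0);b=cv2.resize(s,(400,344),interpolation=3)
cv2.imwrite('pics/c0.png',np.hstack([a,b]))
```

```text
(no output)
```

View pics/c0.png

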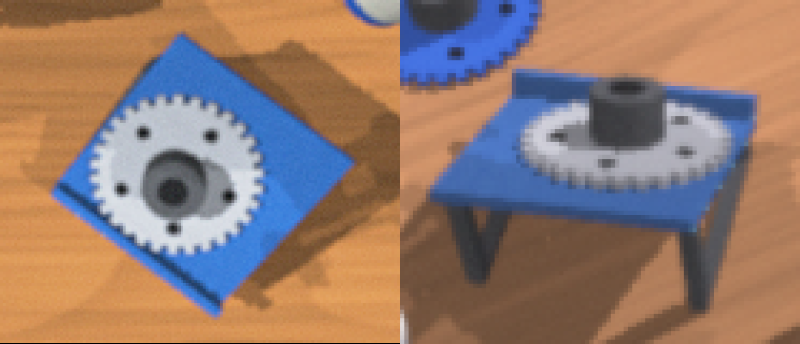

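The crop confirms a grey sprocket with a dark hub on the blue rack. In the top view the lip runs along the lower-left edge, (389,266)–(446,311), so uphill is towards the upper right. Next I work out the rack axes and the move to the drawer.

Run:
```python
from h import *
S=manip.snapshot('scene');T=manip.snapshot('top')
A=tri([(T,(433.7,211.9)),(S,(247.9,288.5))]);B=tri([(T,(493.9,256)),(S,(187.4,280.8))])
e=A-B; print('hi corners',A.round(3),B.round(3),np.linalg.norm(e),'y-axis yaw',np.degrees(np.arctan2(e[1],e[0])))
# sprocket hub top centre
h=tri([(T,(370+173/2.857,200+191/2.857)),(S,(180+227/4.3,235+87/4.3))]);print('hubtop',h.round(4))
for n in ['organiser','organiser_drawer0_handle','sprocket','mug','mirror']:
  for nm,p in(('S',S),('T',T)):
    for f in (manip.mark_of,):
      for d in f(p,n)[:3]: print(n,nm,np.round(d['at'],3),round(d['score'],2))
# organiser roof front edge in top
for u in [(201,147),(292,140)]: print('?',onz(T,u,.15).round(3))
for u in [(193,70),(286,60)]: print('roof back',onz(T,u,.15).round(3))
```

```text
hi corners [ 0.53  -0.283  0.097] [ 0.427 -0.414  0.099] 0.1671054663550565 y-axis yaw 52.048129872218034
hubtop [ 0.405  -0.2712  0.0986]
organiser S [0.767 0.143 0.004] 0.92
organiser T [0.767 0.139 0.001] 0.88
organiser T [ 0.42  -0.286  0.068] 0.65
organiser_drawer0_handle S [0.557 0.115 0.11 ] 0.67
organiser_drawer0_handle T [0.554 0.12  0.115] 0.75
sprocket S [ 0.193 -0.333  0.   ] 0.9
sprocket S [ 0.42  -0.284  0.066] 0.57
sprocket T [ 0.192 -0.337  0.002] 0.72
sprocket T [ 0.418 -0.287  0.069] 0.55
mug S [0.689 0.42  0.001] 0.89
mug S [0.521 0.283 0.001] 0.68
mug T [0.69  0.418 0.004] 0.74
mug T [ 0.523  0.283 -0.   ] 0.61
mirror S [ 0.561 -0.053  0.002] 0.78
mirror T [ 0.56  -0.052 -0.001] 0.95
? [0.673 0.23  0.15 ]
? [0.685 0.032 0.15 ]
roof back [0.846 0.248 0.15 ]
roof back [0.865 0.043 0.15 ]
```

Call:
{"api": "move_arm", "payload": {"targets": [[[3,5,7],[0,0,-0.05]],[[5,9,8],[0,0,-0.1]],[[7,14,8],[0,0,-0.15]],[[8,19,8],[0,0,-0.2]],[[10,24,8],[0,0,-0.26]],[[12,29,8],[0,0,-0.26]],[[14,34,8],[0,0,-0.26]],[[16,39,8],[0,0,-0.26]],[[18,44,8],[0,0,-0.26]],[[20,49,8],[0,0,-0.26]],[[21,54,8],[0,0,-0.26]],[[22,58,8],[0,0,-0.26]]], "claw": -1}}

```text
time: 3.0
position: [0.4362, -0.0459, 0.3071]
tool_rot: [0.998, 0.057, 0.0, 0.0]
contact_force: [1.4, -0.6, -0.6]
opening: 0.024
grip_force: 0.0
```

Call:
{"api": "move_arm", "payload": {"targets": [[[2,4,0],[0,0,0]],[[3,8,0],[0,0,0]],[[4,11,0],[0,0,0]],[[4,11,0],[0,0,0]],[[4,11,0],[0,0,0]]]}}

```text
time: 3.5
position: [0.4758, 0.0625, 0.3066]
tool_rot: [0.998, 0.058, -0.0, 0.0]
contact_force: [-0.0, -1.0, 1.2]
opening: 0.008
grip_force: 0.0
```

Call:
{"api": "move_arm", "payload": {"targets": [[[1,5,0],[0,0,0]],[[1,5,-5],[0,0,0]],[[1,5,-10],[0,0,0]],[[1,5,-15],[0,0,0]],[[1,5,-20],[0,0,0]],[[1,5,-21.5],[0,0,0]],[[1,5,-21.5],[0,0,0]],[[1,5,-21.5],[0,0,0]]]}}

```text
time: 4.3
position: [0.4864, 0.1112, 0.0924]
tool_rot: [0.998, 0.057, 0.0, 0.0]
contact_force: [-0.1, 0.8, 0.5]
opening: 0.007
grip_force: 0.0
```

Run:
```python
from h import *
S=manip.snapshot('scene');save(S,'s1')
```

```text
(no output)
```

View pics/s1.png

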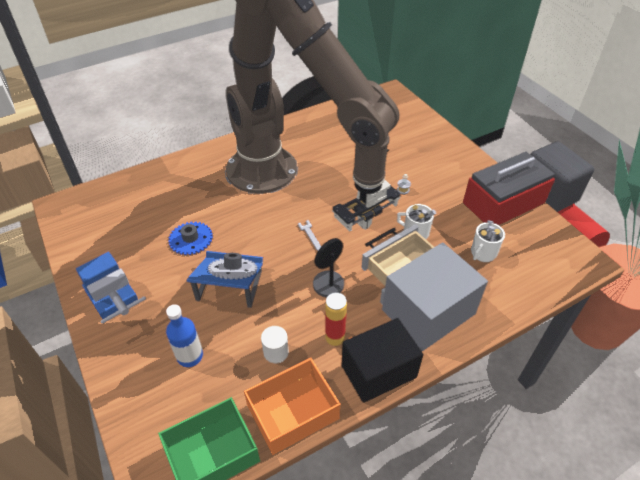

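The shut gripper stands at about (365,205), in front of the handle at (382,237), clear of the mug at (418,220) and the mirror. Now I push.

Call:
{"api": "move_arm", "payload": {"targets": [[[1.5,0.2,0],[0,0,0]],[[3,0.3,0],[0,0,0]],[[4,0.4,0],[0,0,0]],[[5,0.5,0],[0,0,0]],[[5.8,0.6,0],[0,0,0]],[[6.6,0.7,0],[0,0,0]],[[7.4,0.8,0],[0,0,0]],[[8.2,0.9,0],[0,0,0]],[[9,1,0],[0,0,0]],[[9.8,1.1,0],[0,0,0]],[[10.6,1.2,0],[0,0,0]],[[11.2,1.3,0],[0,0,0]]]}}

```text
time: 5.55
position: [0.5986, 0.1252, 0.0916]
tool_rot: [0.998, 0.057, 0.0, 0.0]
contact_force: [-1.2, -2.3, 0.6]
opening: 0.004
grip_force: 0.6
```

Run:
```python
from h import *
for n in 'scene','top':
  p=manip.snapshot(n)
  for d in manip.mark_of(p,'organiser_drawer0_handle')[:2]: print(n,np.round(d['at'],3),round(d['score'],2))
print(manip.get_obs()['position'],manip.get_obs()['contact_force'])
```

```text
[0.59799389 0.12555104 0.0917496 ] [-0.14554741 -0.46527807  0.27810113]
```

Call:
{"api": "move_arm", "payload": {"targets": [[[0.6,0.1,0],[0,0,0]],[[1.2,0.1,0],[0,0,0]],[[1.7,0.2,0],[0,0,0]],[[2.2,0.2,0],[0,0,0]],[[2.5,0.3,0],[0,0,0]]]}}

```text
time: 6.25
position: [0.6235, 0.1279, 0.0917]
tool_rot: [0.998, 0.057, 0.0, 0.0]
contact_force: [-0.7, -1.0, -0.4]
opening: 0.005
grip_force: 0.6
```

Run:
```python
from h import *
for n in 'scene','top':
  p=manip.snapshot(n);save(p,n+'2')
  for d in manip.mark_of(p,'organiser_drawer0_handle')[:2]: print(n,np.round(d['at'],3),round(d['score'],2))
a=cv2.resize(cv2.imread('pics/scene2.png')[170:320,300:500],(400,300));b=cv2.resize(cv2.imread('pics/top2.png')[50:260,150:430],(400,300))
cv2.imwrite('pics/c2.png',np.hstack([a,b]))
```

```text
scene [0.641 0.126 0.108] 0.68
scene [ 0.68 -0.28 -0.  ] 0.38
```

View pics/c2.png

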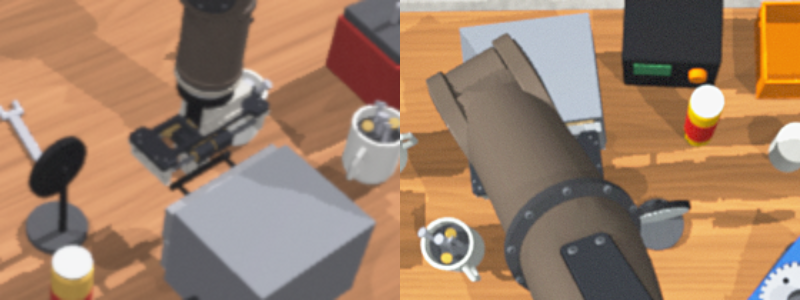

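The crops show the drawer almost shut, with a narrow strip still open at (590,125) in the right half. The mug and mirror haven't moved. I push on until it stops.

Call:
{"api": "move_arm", "payload": {"targets": [[[0.4,0,0],[0,0,0]],[[0.7,0.1,0],[0,0,0]],[[1,0.1,0],[0,0,0]]]}}

```text
time: 6.75
position: [0.6282, 0.1285, 0.0914]
tool_rot: [0.998, 0.058, -0.005, 0.001]
contact_force: [-28.5, -3.9, 23.0]
opening: 0.006
grip_force: 14.4
```

Call:
{"api": "move_arm", "payload": {"targets": [[[0.2,0,0],[0,0,0]],[[0.4,0,0],[0,0,0]]]}}

```text
time: 6.95
position: [0.6282, 0.1285, 0.0914]
tool_rot: [0.998, 0.058, -0.008, 0.002]
contact_force: [-40.9, -5.5, 32.9]
opening: 0.001
grip_force: 21.0
```

Call:
{"api": "move_arm", "payload": {"targets": [[[-2,0,0],[0,0,0]],[[-5,-0.5,0],[0,0,0]],[[-9,-1,0],[0,0,0]],[[-12,-1,2],[0,0,0]],[[-14,-1,7],[0,0,0]],[[-15,-2,12],[0,0,0]],[[-15,-5,17],[0,0,0]],[[-15,-10,20],[0,0,0]],[[-15,-15,20],[0,0,0]],[[-15,-20,20],[0,0,0]],[[-15,-25,20],[0,0,0]],[[-15,-30,20],[0,0,0]]], "claw": 1}}

```text
time: 8.15
position: [0.4869, -0.1557, 0.2925]
tool_rot: [0.998, 0.057, 0.001, 0.0]
contact_force: [-0.1, 0.2, 0.4]
opening: 0.979
grip_force: 0.0
```

Run:
```python
from h import *
P=[manip.snapshot(n) for n in ('scene','top','wrist')]
save(P[1],'t3');save(P[2],'w3')
for n in ['organiser','organiser_drawer0_handle','sprocket','mug','mirror']:
  for nm,p in zip('STW',P):
    for d in manip.mark_of(p,n)[:3]: print(n,nm,np.round(d['at'],4),round(d['score'],2),proj(p,d['at']).round())
print(manip.get_obs()['position'],manip.get_obs()['tool_rot'])
a=cv2.resize(cv2.imread('pics/w3.png'),(400,300));b=cv2.resize(cv2.imread('pics/t3.png')[50:260,150:430],(400,300))
cv2.imwrite('pics/c3.png',np.hstack([a,b]))
```

```text
organiser S [0.6454 0.1278 0.1091] 0.53 [401. 256.]
organiser_drawer0_handle S [0.6472 0.1284 0.1085] 0.76 [401. 256.]
organiser_drawer0_handle T [0.645  0.1311 0.1108] 0.79 [249. 163.]
organiser_drawer0_handle T [ 0.334   0.3667 -0.0016] 0.4 [161. 301.]
organiser_drawer0_handle W [0.6481 0.1271 0.1133] 0.62 [1. 7.]
sprocket S [ 0.419  -0.2859  0.064 ] 0.84 [231. 268.]
sprocket S [ 0.1898 -0.3343  0.0021] 0.63 [190. 237.]
sprocket W [ 0.4236 -0.2824  0.0634] 0.95 [417. 279.]
mug S [ 0.6858  0.4198 -0.0014] 0.95 [483. 252.]
mug S [ 0.5207  0.2848 -0.0047] 0.82 [415. 234.]
mug T [ 6.868e-01  4.195e-01 -6.000e-04] 0.65 [141. 160.]
mug T [ 0.5226  0.2855 -0.0009] 0.55 [194. 224.]
mug W [ 0.3856 -0.007   0.0022] 0.58 [185. 270.]
mirror S [ 0.5603 -0.0526  0.002 ] 0.62 [328. 284.]
mirror T [ 0.561  -0.0496  0.0007] 0.95 [329. 206.]
mirror W [ 0.5583 -0.0485  0.0023] 0.96 [223. 132.]
mirror W [ 3.86e-01 -5.70e-03  3.00e-04] 0.42 [185. 269.]
[ 0.48685293 -0.1534979   0.29168451] [9.98353298e-01 5.73645429e-02 2.87831928e-06 2.78692093e-05]
```

View pics/c3.png

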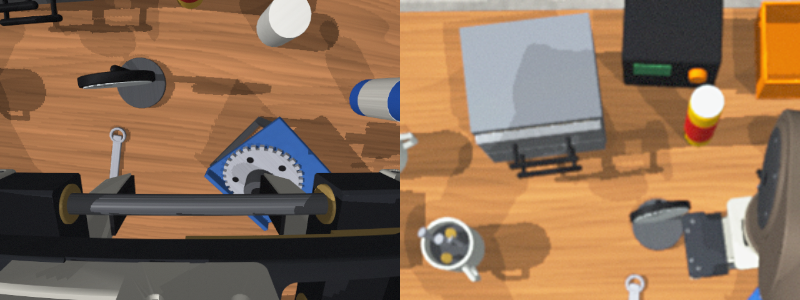

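The drawer is fully home: its handle is at x≈0.646, and the right crop shows the front flush. The mug and mirror are unmoved. In the wrist half, the sprocket shows at (260,175). Next I work out the tilted approach.

```bash
cat >> h.py <<'E'
a=np.radians(-38);t=np.radians(28)
up=np.array([np.cos(a),np.sin(a),0]);dy=np.array([-up[1],up[0],0])
n=-np.sin(t)*up+np.cos(t)*np.array([0,0,1])
Rg=np.column_stack([np.cross(-dy,-n),-dy,-n])
def go(pos,Rt):
    o=manip.get_obs();C=R.from_quat(o['tool_rot'])
    print('shift cm',((np.array(pos)-o['position'])*100).round(2),'turn',(R.from_matrix(Rt)*C.inv()).as_rotvec().round(3),'joints',np.round(o['joint_positions'],2),'F',np.round(o['contact_force'],1))
E
python3 - <<'E'
from h import *
go(np.array([.42,-.2855,.066])+.15*n,Rg)
E
```

```text
shift cm [-12.23  -8.86  -9.32] turn [-0.136 -0.482 -0.762] joints [ 0.47  0.22 -0.33  1.73  0.08  1.21 -1.33] F [ 0.8 -0.   0.1]
```

Call:
{"api": "move_arm", "payload": {"targets": [[[-2,-1,0],[-0.02,-0.06,-0.1]],[[-4,-2,0],[-0.04,-0.12,-0.2]],[[-6,-4,0],[-0.06,-0.2,-0.3]],[[-8,-5,-2],[-0.08,-0.28,-0.42]],[[-10,-6,-4],[-0.1,-0.36,-0.55]],[[-11,-8,-6],[-0.12,-0.43,-0.67]],[[-12.2,-8.9,-9.3],[-0.136,-0.482,-0.762]],[[-12.2,-8.9,-9.3],[-0.136,-0.482,-0.762]],[[-12.2,-8.9,-9.3],[-0.136,-0.482,-0.762]],[[-12.2,-8.9,-9.3],[-0.136,-0.482,-0.762]]]}}

```text
time: 10.05
position: [0.3654, -0.2427, 0.1993]
tool_rot: [0.918, -0.315, 0.229, 0.079]
contact_force: [0.2, -0.3, 0.0]
opening: 1.0
grip_force: 0.0
```

Run:
```python
from h import *
O=np.array([.42,-.2855,.066]);go(O+.15*n,Rg)
W=manip.snapshot('wrist');save(W,'w4')
S=manip.snapshot('scene')
for p in (W,S):
  for d in manip.mark_of(p,'sprocket')[:2]: print(np.round(d['at'],4),round(d['score'],2))
print('pred hubtop,edges',proj(W,O+.042*n).round(),[proj(W,O+.008*n+.065*(np.cos(q)*up+np.sin(q)*dy)).round() for q in np.arange(4)*np.pi/2])
```

```text
shift cm [-0.09  0.06 -0.08] turn [ 0.001 -0.    -0.001] joints [ 0.69 -0.05 -0.33  2.41  0.39  0.34 -2.22] F [ 0.2 -0.3  0. ]
[ 0.4237 -0.285   0.0632] 0.97
[ 0.7249 -0.1295 -0.0008] 0.42
[ 0.1925 -0.3341  0.0005] 0.86
[ 0.4184 -0.2838  0.0636] 0.56
pred hubtop,edges [314. 242.] [array([314., 160.]), array([236., 232.]), array([314., 312.]), array([393., 232.])]
```

View pics/w4.png

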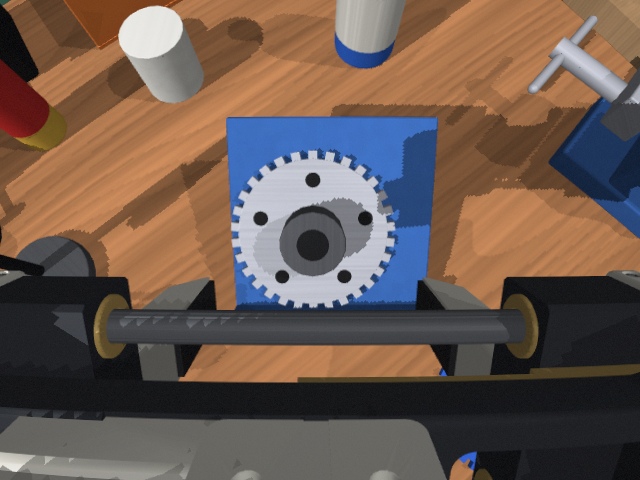

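The wrist view shows the sprocket face-on, with gear edges at x 232–396 and y 150–308, and the hub top at (313,243). The yaw matches the deck edge at y≈118. I refine the pose by a fit with two views.

Run:
```python
from h import *
from scipy.optimize import least_squares
W=manip.snapshot('wrist');S=manip.snapshot('scene');T=manip.snapshot('top')
h=tri([(W,(313,243)),(S,(180+227/4.3,235+87/4.3)),(T,(430.5,266.9))]);print('hubtop tri',h.round(4),'origin',(h-.042*n).round(4))
q=np.linspace(0,2*np.pi,120)
def f(x):
    O=x[:3];r=x[3]
    E=np.array([proj(W,O+.008*n+r*(np.cos(k)*up+np.sin(k)*dy)) for k in q])
    return np.r_[E[:,0].min()-232,E[:,0].max()-396,E[:,1].min()-150,E[:,1].max()-308,proj(W,O+.042*n)-[313,243],(proj(S,O+.042*n)-[232.8,255.2]),(r-.066)*2000]
s=least_squares(f,[.42,-.2855,.066,.065],x_scale=.01);print(s.x.round(4),s.fun.round(1))
print('cam',ray(W,(320,240)))
for z in (.066,): print(onz(W,(228,118),.11),onz(W,(437,117),.11))
```

```text
hubtop tri [ 0.4055 -0.2718  0.0995] origin [ 0.421  -0.2839  0.0624]
[ 0.4227 -0.2864  0.0721  0.0664] [ 0.  -0.9  3.4  2.6  0.3 -5.4 -1.6 -1.6  0.7]
cam (array([ 0.3529941 , -0.2338252 ,  0.37030511]), array([ 0.1849603 , -0.16024712, -0.96959298]))
[ 0.52590134 -0.28100756  0.11      ] [ 0.42477078 -0.41278355  0.11      ]
```

Run:
```python
from h import *
O=np.array([.421,-.2845,.0645])
for d in (.06,.03,.013): go(O+d*n,Rg)
```

```text
shift cm [ 3.35 -2.46 -8.17] turn [ 0.001  0.    -0.   ] joints [ 0.69 -0.05 -0.33  2.41  0.39  0.34 -2.22] F [ 0.   0.1 -0.9]
shift cm [  4.46  -3.32 -10.81] turn [ 0.001  0.    -0.   ] joints [ 0.69 -0.05 -0.33  2.41  0.39  0.34 -2.22] F [ 0.   0.1 -0.9]
shift cm [  5.09  -3.81 -12.32] turn [ 0.001  0.    -0.   ] joints [ 0.69 -0.05 -0.33  2.41  0.39  0.34 -2.22] F [ 0.   0.1 -0.9]
```

Call:
{"api": "move_arm", "payload": {"targets": [[[1.5,-1,-3.5],[0,0,0]],[[2.7,-1.9,-6.2],[0,0,0]],[[3.4,-2.5,-8.2],[0,0,0]],[[3.9,-2.9,-9.5],[0,0,0]],[[4.4,-3.3,-10.8],[0,0,0]],[[4.8,-3.6,-11.6],[0,0,0]],[[5.1,-3.8,-12.3],[0,0,0]],[[5.1,-3.8,-12.3],[0,0,0]],[[5.1,-3.8,-12.3],[0,0,0]]]}}

```text
time: 11.3
position: [0.4205, -0.2858, 0.104]
tool_rot: [0.922, -0.317, 0.209, 0.073]
contact_force: [0.3, -0.2, 0.1]
opening: 1.001
grip_force: 0.0
```

Run:
```python
from h import *
O=np.array([.421,-.2845,.0645]);go(O+.013*n,Rg)
W=manip.snapshot('wrist');S=manip.snapshot('scene');save(W,'w5');save(S,'s5')
a=cv2.resize(cv2.imread('pics/w5.png'),(400,300));b=cv2.resize(cv2.imread('pics/s5.png')[220:310,160:280],(400,300),interpolation=3)
cv2.imwrite('pics/c5.png',np.hstack([a,b]))
```

```text
shift cm [-0.43  0.5  -2.8 ] turn [-0.024 -0.035  0.   ] joints [ 0.37  0.25  0.05  2.39  0.95  0.12 -2.74] F [ 0.3 -0.2  0.1]
```

View pics/c5.png

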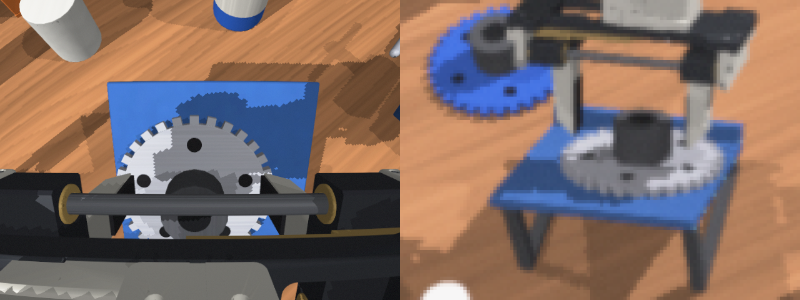

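The left half (wrist) shows the fingers straddling the hub at (195,190). The approach stopped about 28 mm short because joints 6 and 7 are at their limits. I back off and use the half-turned grasp, which gives joint 7 room.

Call:
{"api": "move_arm", "payload": {"targets": [[[-1,0.8,2.5],[0,0,0]],[[-2.2,1.7,5.3],[0,0,0]],[[-3.3,2.6,8],[-0.055,0.043,0.132]],[[-3.7,2.9,9],[-0.111,0.087,0.265]],[[-3.7,2.9,9],[-0.166,0.13,0.397]],[[-3.7,2.9,9],[-0.222,0.173,0.53]],[[-3.7,2.9,9],[-0.278,0.217,0.662]],[[-3.7,2.9,9],[-0.333,0.26,0.794]],[[-3.7,2.9,9],[-0.389,0.303,0.927]],[[-3.7,2.9,9],[-0.444,0.346,1.059]],[[-3.7,2.9,9],[-0.5,0.39,1.192]],[[-3.7,2.9,9],[-0.555,0.433,1.324]]]}}

```text
time: 12.6
position: [0.3835, -0.2563, 0.194]
tool_rot: [0.894, 0.377, 0.098, 0.221]
contact_force: [-0.8, -0.0, 0.0]
opening: 0.998
grip_force: 0.0
```

```bash
cat >> h.py <<'E'
Rg2=Rg@np.diag([-1,-1,1])
E
python3 - <<'E'
from h import *
O=np.array([.421,-.2845,.0645]);go(O+.14*n,Rg2)
E
```

```text
shift cm [-1.43  1.23 -0.59] turn [-0.572  0.491  1.489] joints [ 0.74  0.01 -0.43  2.37  0.59  0.37 -0.97] F [-0.8 -0.   0. ]
```

Call:
{"api": "move_arm", "payload": {"targets": [[[-0.5,0.4,0],[-0.05,0.043,0.13]],[[-1,0.8,0],[-0.1,0.086,0.26]],[[-1.4,1.2,0],[-0.15,0.129,0.39]],[[-1.4,1.2,0],[-0.2,0.172,0.52]],[[-1.4,1.2,0],[-0.25,0.215,0.65]],[[-1.4,1.2,-0.6],[-0.3,0.257,0.78]],[[-1.4,1.2,-0.6],[-0.35,0.3,0.91]],[[-1.4,1.2,-0.6],[-0.4,0.343,1.04]],[[-1.4,1.2,-0.6],[-0.45,0.386,1.17]],[[-1.4,1.2,-0.6],[-0.5,0.429,1.3]],[[-1.4,1.2,-0.6],[-0.54,0.463,1.405]],[[-1.4,1.2,-0.6],[-0.572,0.491,1.489]]]}}

```text
time: 13.8
position: [0.3695, -0.2444, 0.188]
tool_rot: [0.317, 0.917, -0.079, 0.229]
contact_force: [-0.2, 0.3, 0.3]
opening: 1.002
grip_force: 0.0
```

Run:
```python
from h import *
O=np.array([.421,-.2845,.0645])
for d in (.14,.07,.013):go(O+d*n,Rg2)
W=manip.snapshot('wrist');print([ (np.round(d['at'],4),d['score']) for d in manip.mark_of(W,'sprocket')[:2]])
```

```text
shift cm [-0.03  0.03  0.01] turn [ 0.    -0.     0.002] joints [ 0.71 -0.02 -0.36  2.42  0.48  0.31  0.83] F [-0.2  0.3  0.3]
shift cm [ 2.56 -1.99 -6.17] turn [ 0.    -0.     0.002] joints [ 0.71 -0.02 -0.36  2.42  0.48  0.31  0.83] F [-0.2  0.3  0.3]
shift cm [  4.67  -3.64 -11.2 ] turn [ 0.    -0.     0.002] joints [ 0.71 -0.02 -0.36  2.42  0.48  0.31  0.83] F [-0.2  0.3  0.3]
[(array([ 0.189 , -0.331 ,  0.0005]), 0.91), (array([ 0.4233, -0.283 ,  0.0613]), 0.62)]
```

Call:
{"api": "move_arm", "payload": {"targets": [[[1,-0.7,-2],[0,0,0]],[[1.7,-1.3,-4],[0,0,0]],[[2.6,-2,-6.2],[0,0,0]],[[3.2,-2.5,-7.8],[0,0,0]],[[3.8,-3,-9.2],[0,0,0]],[[4.3,-3.4,-10.3],[0,0,0]],[[4.7,-3.6,-11.2],[0,0,0]],[[4.7,-3.6,-11.2],[0,0,0]],[[4.7,-3.6,-11.2],[0,0,0]]]}}

```text
time: 14.8
position: [0.4162, -0.2802, 0.0755]
tool_rot: [0.32, 0.916, -0.078, 0.228]
contact_force: [-1.1, -0.3, 0.5]
opening: 1.005
grip_force: 0.0
```

Run:
```python
from h import *
O=np.array([.421,-.2845,.0645])
for d in (.013,):go(O+d*n,Rg2)
```

```text
shift cm [-0.   -0.05  0.05] turn [-0.004 -0.     0.008] joints [ 0.66  0.33 -0.31  2.44  1.94  0.25 -0.62] F [-1.1 -0.3  0.5]
```

Call:
{"api": "move_arm", "payload": {"targets": [[[0,0,0],[0,0,0]],[[0,0,0],[0,0,0]],[[0,0,0],[0,0,0]],[[0,0,0],[0,0,0]],[[0,0,0],[0,0,0]],[[0,0,0],[0,0,0]],[[0,0,0],[0,0,0]],[[0,0,0],[0,0,0]]], "claw": -1}}

```text
time: 15.6
position: [0.4171, -0.2802, 0.0758]
tool_rot: [0.319, 0.917, -0.078, 0.229]
contact_force: [-2.1, 1.3, 4.9]
opening: 0.538
grip_force: 30.0
```

The grip holds at a 49.5 mm opening, which matches the hub. Now I lift along the sprocket's axis.

Call:
{"api": "move_arm", "payload": {"targets": [[[-0.2,0.1,0.4],[0,0,0]],[[-0.6,0.4,1.3],[0,0,0]],[[-1.2,0.9,2.8],[0,0,0]],[[-2,1.6,5],[0,0,0]],[[-2.8,2.2,7],[0,0,0]],[[-3.5,2.8,9],[0,0,0]],[[-3.7,3,12],[0,0,0]],[[-3.7,3,14],[0,0,0]],[[-3.7,3,16],[0,0,0]],[[-3.7,3,17],[0,0,0]],[[-3.7,3,17],[0,0,0]]]}}

```text
time: 16.7
position: [0.3807, -0.2502, 0.2484]
tool_rot: [0.319, 0.916, -0.078, 0.231]
contact_force: [0.8, -0.6, -6.3]
opening: 0.539
grip_force: 30.0
```

Run:
```python
from h import *
a=np.radians(6.5)  # closing line along mirror->mug
up=np.array([np.cos(a),np.sin(a),0]);dy=np.array([-np.sin(a),np.cos(a),0]);z=np.array([0,0,1.])
Y=dy; Rp=np.column_stack([np.cross(Y,-z),Y,-z])
go([.5405,.117,.25],Rp)
go([.5405,.117,.25],Rp@np.diag([-1,-1,1]))
S=manip.snapshot('scene');W=manip.snapshot('wrist');save(S,'s6');save(W,'w6')
a=cv2.resize(cv2.imread('pics/w6.png'),(400,300));b=cv2.resize(cv2.imread('pics/s6.png')[150:330,100:340],(400,300),interpolation=3)
cv2.imwrite('pics/c6.png',np.hstack([a,b]))
```

```text
shift cm [15.98 36.72  0.16] turn [0.135 0.486 0.767] joints [ 0.69 -0.11 -0.31  2.3   0.23  0.48  1.1 ] F [ 0.8 -0.6 -6.3]
shift cm [15.98 36.72  0.16] turn [ 0.602 -0.167 -2.3  ] joints [ 0.69 -0.11 -0.31  2.3   0.23  0.48  1.1 ] F [ 0.8 -0.6 -6.3]
```

View pics/c6.png

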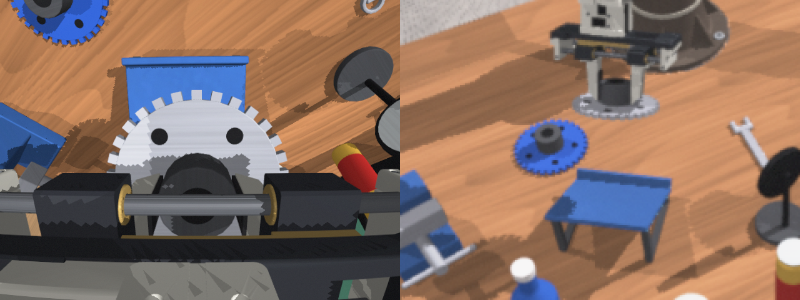

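The left half (wrist) shows the sprocket held by its hub, and the right half shows it square in the fingers above the empty rack at (605,210). Now I carry it high past the mirror, levelling as it goes.

Call:
{"api": "move_arm", "payload": {"targets": [[[0,1,2],[0.01,0.04,0.06]],[[1,4,4],[0.02,0.08,0.13]],[[2,8,5],[0.035,0.13,0.2]],[[3,12,5],[0.05,0.18,0.28]],[[4,16,5],[0.06,0.23,0.36]],[[6,20,5],[0.08,0.28,0.44]],[[8,24,5],[0.095,0.33,0.52]],[[10,28,5],[0.11,0.38,0.6]],[[12,31.5,5],[0.12,0.43,0.68]],[[14,34.5,5],[0.13,0.465,0.735]],[[16,36.7,5],[0.135,0.486,0.767]],[[16,36.7,5],[0.135,0.486,0.767]]]}}

```text
time: 18.0
position: [0.542, 0.1193, 0.2917]
tool_rot: [-0.058, 0.998, 0.0, -0.004]
contact_force: [-0.8, 0.6, -7.6]
opening: 0.541
grip_force: 30.0
```

```bash
cat >> h.py <<'E'
b=np.radians(6.5);z=np.array([0,0,1.]);Y=np.array([-np.sin(b),np.cos(b),0])
Rp=np.column_stack([np.cross(Y,-z),Y,-z])
E
python3 - <<'E'
from h import *
go([.5405,.117,.10],Rp)
P=[manip.snapshot(n) for n in('scene','top','wrist')]
for nm in('mug','mirror'):
  for p in P:
    for d in manip.mark_of(p,nm)[:2]: print(nm,np.round(d['at'],4),round(d['score'],2))
o=manip.get_obs();T=R.from_quat(o['tool_rot']).as_matrix();print('tool',o['position'])
for p in P[::2]:
  for d in manip.mark_of(p,'sprocket')[:2]: print('sp in tool mm',(T.T@(np.array(d['at'])-o['position'])*1000).round(1),d['score'])
E
```

```text
shift cm [ -0.15  -0.23 -19.17] turn [ 0.    -0.007 -0.004] joints [ 0.17  0.35 -0.65  1.6   0.22  1.27  1.17] F [-0.8  0.6 -7.6]
mug [ 0.5219  0.2856 -0.0027] 0.89
mug [ 0.6869  0.421  -0.0027] 0.85
mug [6.865e-01 4.178e-01 2.000e-04] 0.98
mug [ 0.522   0.2883 -0.0027] 0.97
mirror [ 0.5581 -0.0505 -0.0012] 0.98
mirror [ 0.5599 -0.0468  0.0023] 0.79
mirror [ 0.5596 -0.0485  0.0051] 0.61
tool [0.53978945 0.11595268 0.29581605]
sp in tool mm [ 394.6 -403.1  295.6] 0.81
sp in tool mm [-1.3 -0.9 14.9] 0.58
sp in tool mm [-3.4 -2.1 18.5] 0.73
```

Call:
{"api": "move_arm", "payload": {"targets": [[[-0.1,0.2,-2],[0,0,0]],[[-0.1,0.2,-5],[0,0,0]],[[-0.1,0.2,-9],[0,0,0]],[[-0.1,0.2,-13],[0,0,0]],[[-0.1,0.2,-17],[0,0,0]],[[-0.1,0.2,-20],[0,0,0]],[[-0.1,0.2,-22],[0,0,0]],[[-0.1,0.2,-24],[0,0,0]],[[-0.1,0.2,-25.5],[0,0,0]],[[-0.1,0.2,-25.5],[0,0,0]],[[-0.1,0.2,-25.5],[0,0,0]]]}}

```text
time: 19.65
position: [0.5394, 0.1188, 0.0411]
tool_rot: [-0.057, 0.998, -0.001, -0.002]
contact_force: [-0.5, 0.2, -7.3]
opening: 0.537
grip_force: 30.0
```

Run:
```python
from h import *
go([.539,.118,.013],Rp)
S=manip.snapshot('scene');W=manip.snapshot('wrist');T=manip.snapshot('top');save(S,'s7');save(W,'w7')
o=manip.get_obs();M=R.from_quat(o['tool_rot']).as_matrix();print('tool',o['position'])
for p in (S,T,W):
  for d in manip.mark_of(p,'sprocket')[:3]: print('sp',np.round(d['at'],4),d['score'])
a=cv2.resize(cv2.imread('pics/w7.png'),(400,300));b=cv2.resize(cv2.imread('pics/s7.png')[170:320,280:480],(400,300),interpolation=3)
cv2.imwrite('pics/c7.png',np.hstack([a,b]))
```

```text
shift cm [-0.04 -0.08 -2.81] turn [ 0.001 -0.003 -0.001] joints [ 0.07  0.61 -0.54  1.9   0.44  0.75  0.97] F [-0.5  0.2 -7.3]
tool [0.53987153 0.11900507 0.04184139]
sp [ 0.1869 -0.3323  0.002 ] 0.78
sp [0.5413 0.1142 0.0315] 0.69
sp [ 0.1913 -0.3376  0.0007] 0.85
sp [ 0.5597 -0.0503  0.0015] 0.7
sp [0.5416 0.1205 0.0269] 0.77
```

View pics/c7.png

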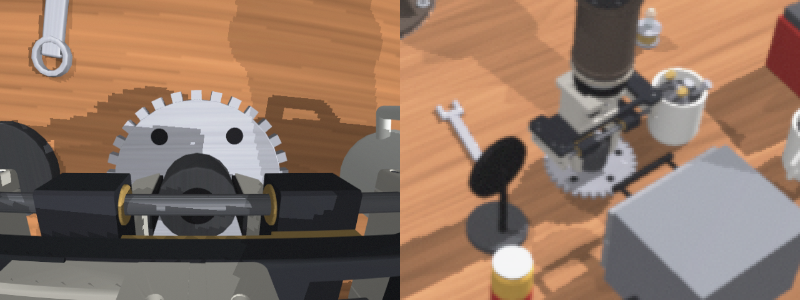

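The wrist half shows the sprocket level in the grip. The scene half shows it hovering between the mirror at (500,200) and the mug at (680,105), with the gripper clear of both. Now the final slow descent.

Call:
{"api": "move_arm", "payload": {"targets": [[[-0.1,-0.1,-0.5],[0,-0.003,0]],[[-0.1,-0.1,-1],[0,-0.003,0]],[[-0.1,-0.1,-1.5],[0,-0.003,0]],[[-0.1,-0.1,-1.8],[0,-0.003,0]],[[-0.1,-0.1,-2.0],[0,-0.003,0]],[[-0.1,-0.1,-2.1],[0,-0.003,0]],[[-0.1,-0.1,-2.2],[0,-0.003,0]],[[-0.1,-0.1,-2.2],[0,-0.003,0]]]}}

```text
time: 20.75
position: [0.538, 0.1177, 0.0186]
tool_rot: [-0.057, 0.998, -0.001, -0.0]
contact_force: [0.4, -0.8, -6.5]
opening: 0.54
grip_force: 30.0
```

Call:
{"api": "move_arm", "payload": {"targets": [[[0,0,-0.1],[0,0,0]],[[0,0,-0.2],[0,0,0]],[[0,0,-0.3],[0,0,0]],[[0,0,-0.3],[0,0,0]]]}}

```text
time: 21.15
position: [0.5379, 0.1177, 0.0155]
tool_rot: [-0.057, 0.998, -0.001, -0.001]
contact_force: [-1.3, -0.7, -6.0]
opening: 0.541
grip_force: 30.0
```

Call:
{"api": "move_arm", "payload": {"targets": [[[0.1,0,-0.1],[0,0,0]],[[0.1,0,-0.1],[0,0,0]],[[0.1,0,-0.1],[0,0,0]]]}}

```text
time: 21.45
position: [0.5391, 0.1177, 0.0146]
tool_rot: [-0.057, 0.998, -0.001, -0.0]
contact_force: [0.7, -0.6, -6.4]
opening: 0.54
grip_force: 30.0
```

Call:
{"api": "move_arm", "payload": {"targets": [[[0,0,-0.1],[0,0,0]],[[0,0,-0.1],[0,0,0]],[[0,0,-0.1],[0,0,0]]]}}

```text
time: 21.75
position: [0.5389, 0.1177, 0.0136]
tool_rot: [-0.057, 0.998, -0.001, -0.0]
contact_force: [-0.3, -0.7, -7.7]
opening: 0.542
grip_force: 30.0
```

Call:
{"api": "move_arm", "payload": {"targets": [[[0,0,-0.1],[0,0,0]],[[0,0,-0.1],[0,0,0]],[[0,0,-0.1],[0,0,0]]]}}

```text
time: 22.05
position: [0.539, 0.1177, 0.0126]
tool_rot: [-0.057, 0.998, -0.001, -0.0]
contact_force: [-0.5, -0.4, -6.8]
opening: 0.538
grip_force: 30.0
```

Call:
{"api": "move_arm", "payload": {"targets": [[[0,0,-0.1],[0,0,0]],[[0,0,-0.1],[0,0,0]],[[0,0,-0.1],[0,0,0]]]}}

```text
time: 22.35
position: [0.539, 0.1177, 0.0116]
tool_rot: [-0.057, 0.998, -0.001, -0.0]
contact_force: [-0.2, -0.1, -6.5]
opening: 0.538
grip_force: 30.0
```

Call:
{"api": "move_arm", "payload": {"targets": [[[0,0,-0.1],[0,0,0]],[[0,0,-0.1],[0,0,0]],[[0,0,-0.1],[0,0,0]]]}}

```text
time: 22.65
position: [0.5391, 0.1178, 0.0112]
tool_rot: [-0.057, 0.998, -0.001, -0.0]
contact_force: [-3.8, -0.3, 4.4]
opening: 0.54
grip_force: 30.0
```

The force swung from -6.5 to +4.4 N, so it has touched down. I release and retreat straight up.

Call:
{"api": "move_arm", "payload": {"targets": [[[0,0,0],[0,0,0]],[[0,0,0],[0,0,0]],[[0,0,0],[0,0,0]],[[0,0,0],[0,0,0]],[[0,0,0],[0,0,0]],[[0,0,1],[0,0,0]],[[0,0,3],[0,0,0]],[[0,0,6],[0,0,0]],[[0,0,10],[0,0,0]],[[0,0,15],[0,0,0]],[[0,0,20],[0,0,0]],[[0,0,25],[0,0,0]]], "claw": 1}}

```text
time: 23.85
position: [0.5383, 0.1179, 0.2636]
tool_rot: [-0.057, 0.998, -0.0, -0.0]
contact_force: [1.2, 0.2, -1.4]
opening: 1.001
grip_force: 0.0
```

Call:
{"api": "move_arm", "payload": {"targets": [[[-4,-3,2],[0,0,0]],[[-8,-6,2],[0,0,0]],[[-11,-10,2],[0,0,0]],[[-12,-15,2],[0,0,0]],[[-12,-20,2],[0,0,0]],[[-12,-25,2],[0,0,0]],[[-12,-30,2],[0,0,0]],[[-12,-35,2],[0,0,0]],[[-12,-35,2],[0,0,0]]]}}

```text
time: 24.75
position: [0.4175, -0.2388, 0.2809]
tool_rot: [-0.053, 0.999, -0.002, -0.001]
contact_force: [0.1, 0.9, 0.4]
opening: 1.001
grip_force: 0.0
```

Run:
```python
from h import *
D={k:[] for k in('mug','mirror','sprocket','organiser_drawer0_handle')}
for i in range(3):
 for n in('scene','top'):
  p=manip.snapshot(n)
  for k in D:
   for d in manip.mark_of(p,k)[:4]:
    a=np.array(d['at'])
    if np.linalg.norm(a[:2]-{'mug':[.52,.285],'mirror':[.56,-.05],'sprocket':[.54,.118]}.get(k,[.645,.13]))<.03: D[k].append(a)
  if i==0: save(p,n+'8')
m={k:np.mean(v,0) for k,v in D.items()}
for k in m: print(k,len(D[k]),m[k].round(4))
mid=(m['mug']+m['mirror'])/2;print('mid',mid.round(4),'err',(m['sprocket']-mid).round(4))
a=cv2.resize(cv2.imread('pics/top8.png')[120:270,130:370],(400,300),interpolation=3);b=cv2.resize(cv2.imread('pics/scene8.png')[170:320,280:480],(400,300),interpolation=3)
cv2.imwrite('pics/c8.png',np.hstack([a,b]))
```

```text
mug 6 [ 0.5205  0.2842 -0.0017]
mirror 6 [ 0.5602 -0.0501  0.0011]
sprocket 5 [5.362e-01 1.148e-01 4.000e-04]
organiser_drawer0_handle 6 [0.6434 0.1285 0.1117]
mid [ 5.404e-01  1.170e-01 -3.000e-04] err [-0.0042 -0.0023  0.0007]
```

View pics/c8.png

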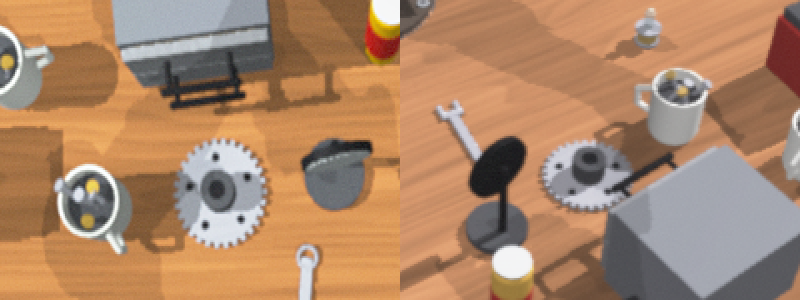

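The crops show the sprocket flat with its hub up at (220,192) in the left half, the drawer shut, and the mug and mirror standing. The networks suggest an offset of about 4 mm, so I check it from pixels.

Run:
```python
from h import *
T=manip.snapshot('top');S=manip.snapshot('scene')
# gear edges (top) from crop: left174 right271 top138 bottom247
f=lambda u,v:(130+u/1.667,120+v/2)
g=[onz(T,f(*q),.006) for q in((174,192),(271,192),(222,138),(222,247))]
print('top gear y',(g[0][1]+g[1][1])/2,g[0][1]-g[1][1],'x',(g[2][0]+g[3][0])/2,g[2][0]-g[3][0])
print('hub top(top)',onz(T,f(217,189),.042).round(4))
print('hub top(scene)',onz(S,(280+189/2,170+157/2),.042).round(4), 'tri',tri([(T,f(217,189)),(S,(280+189/2,170+157/2))]).round(4))
def look(p,lo):
    h=cv2.cvtColor(p['pixels'],cv2.COLOR_RGB2HSV); m=((h[...,1]<60)&(h[...,2]>110)).astype('uint8')
    m=cv2.morphologyEx(m,3,np.ones((5,5))) if lo else m
    c=proj(p,[.539,.117,.008]);k,l,s,ce=cv2.connectedComponentsWithStats(m)
    i=[j for j in range(1,k) if s[j,4]>300 and np.linalg.norm(ce[j]-c)<30]
    for j in i:
        pts=np.array([onz(p,(u,v),.006)[:2] for v,u in np.argwhere(l==j)]);print('seg',(pts.min(0)+pts.max(0))/2,np.ptp(pts,axis=0),cv2.minEnclosingCircle(pts.astype('float32')*1000))
look(T,1);look(S,1)
```

```text
top gear y 0.11337436485780197 0.14326740572717694 x 0.5383652899473481 0.13525695183906128
hub top(top) [0.5377 0.1169 0.042 ]
hub top(scene) [0.5408 0.1162 0.042 ] tri [0.5383 0.1177 0.0386]
seg [0.5390286  0.11821592] [0.13438583 0.13550531] ((538.5885009765625, 117.77132415771484), 69.05338287353516)
```

The pixel measurements put the sprocket at (0.539, 0.118), and the midpoint is (0.540, 0.117). The offset is about 2 mm, so I hand in.

```bash
python3 -c "
from workcell import manip
print(manip.finish_job())"
```

```text
the job is handed in; nothing more can be done
None
```

The job is handed in: the top drawer is shut and the sprocket lies flat, hub up, about 2 mm from the midpoint between mug and mirror by my measurement, with the mug and mirror where they stood; no verdict was returned.

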